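# Ready the sprung board holder and hold its jaw open at the mark

### The arm

A 7-joint arm with a two-finger parallel gripper is mounted at the origin on the work surface. World frame = base frame: x ahead of the robot, y to its left, z up, the work surface at z = 0. Lengths are in m, angles in rad, forces in N, time in s.
With the tool pointing down it reaches from about 0.425 to 0.925 m from the base axis. Payload 6.8 kg.
Tool frame: the origin (TCP) lies on the centre line of the jaws, within the pads' length; the fingertips stand 14 mm ahead of it and the grasp point (between the pads) lies 5 mm behind it; z points along the fingers, y is the line along which they close (so a half turn about z gives the same grasp; the last joint's range is limited). The gripper opens to 85 mm and grips with 20 to 120 N. Pads are 22 mm wide; open, the fingers measure 114 mm over their backs; the gripper's body (76 mm by 85 mm) begins 54 mm behind the grasp point. The pads swing forward as they close: fully open they stand 13 mm farther back than shut.
Start: joints at [1.034, 0.477, 0.022, 1.555, -0.011, 1.109, -0.083], TCP at [0.281, -0.614, 0.245] pointing down, gripper open.
Joint ranges: [-2.96, 2.96], [-0.34, 2.1], [-1.41, 1.46], [0.24, 2.44], [-1.37, 4.51], [0.17, 1.92], [-2.96, 2.96]. Speed limits (rad/s): [2.39, 2.39, 3.14, 3.14, 3.14, 3.14, 3.14].

### API

Orientations are given as a unit quaternion [w, x, y, z].
In Python, from station import bot gives the robot as it stands. The module is installed in compiled form; this text tells all that it offers.
- The arm moves only by the tool drive_tool, never from a script. Its argument "commands" is a list of rows, each an object with "hand": the opening, from 0 (shut) to 1 (fully open); "translation": the shift along the world's x, y, z in mm, a list of three; "angular": the turn, a rotation vector about the world's x, y, z in rad, a list of three. In form: [{"hand": hand, "translation": [tx, ty, tz], "angular": [ax, ay, az]}, ...]. A call has 1 to 12 rows; each row is the pose to reach, as a shift and turn from the pose commanded when the call began; what a row does not reach only later rows make up. A row lasts 1/8 s, in which the tool goes at most 62.5 mm and 10.7 degrees, less where a joint would pass 70% of its speed; a pose out of reach is approached as far as the arm can. A call with a gripper value outside its range is refused whole. The fingers move at their own pace and stop on an object; "force" is the grip in N (left out, the last holds). Time passes only in rows, so rows that repeat a pose let the fingers close. It gives the time, the measured TCP pose, the force, the opening and the grip force at its end, in the units of the state.
- bot.get_obs(): the state, without advancing time (a new reading comes with each control period).
- bot.read_camera(name): name is "side" or "top" or "wrist"; returns the picture (384x512x3 uint8, red, green, blue); there is no depth.
- bot.camera_model(name): a dict with "fx", "fy", "cx", "cy" (pixels), "k1" (the pictures are not rectified: a ray, as slopes to the right and down, at radius r is drawn at 1 + k1 r^2 times it, then the intrinsics apply), "view" (4x4, takes a point from world to camera coordinates). Camera axes: x right, y up, looking along -z (the intrinsics and any distortion apply to the point x, -y, -z); pixel columns grow to the right and rows downward; lengths in m; the calibration is good to about 2 mm. A picture is of the moment at which its call begins: read the wrist's pose just before it. camera_model takes no time and is no camera call; for the wrist camera it gives the pose at the moment of the call.
- bot.hand_in(): hands the job in; it is judged then, once.
Trained networks look in the newest picture that a camera, given by its name, has taken for a name from the list of things; names that differ only in an ending like _2 or _b are one class to them, and where a whole thing is asked for, a point or a joint stands for the part that bears it (a point fixed in the world has none). Each returns a list of dicts, best first, with "score" (0 to 1); they miss things now and then, are a little off and sometimes report something else, mostly with a low value. They report only what shows in the picture. A call takes as long as a camera call. They do not tell look-alikes from the thing itself.
- bot.find_in(camera, query): "position" ([column, row] in pixels, amid what is visible of it).
- bot.outline_of(camera, query): "pixels" (384x512 bool, what is visible of it) and "position" ([column, row] in pixels, amid what is visible of it).
The state is a dict: "t": time; "q": joint angles; "joint_vel": joint speeds; "joint_torque": joint torques, N m; "eef_pos": TCP position; "tool_rot": TCP orientation; "contact_force": force on the tool from outside, world axes, zero at the start; "torque": the same for the moment, N m; "gripper_width": opening from 0.0 (shut) to 1.0 (fully open); "grasp_force": force on a finger pad.
Only numpy, scipy, OpenCV 4.12 (cv2) and the standard library are available. Lean on these libraries where they do the work, as an engineer would, in place of code of your own. Each camera call takes 0.05 s, during which the arm holds its last target. There are 200 camera calls.

### The job

Get the board holder on the repair bench ready for a circuit board: first seat the loose blue support block upright and fully down in the empty pocket, its yellow tab in the pocket's notch just like the block next to it, and let go of it. Then take the orange grip of the sprung telescoping jaw, pull it straight out until its yellow pointer lines up with the red flag, and finish while still holding it there against its spring. Leave the red flag where it is set, and leave the circuit board, bottle, screwdriver and screw tray alone.

Things in the scene. Friction and masses are not known exactly. Their poses are not given: they have to be found in the camera images.
- holder: board holder fixed to the bench: aluminium base 260 mm (its x) by 165 mm (y -100 to +65), 12 mm thick; origin mid-length on the underside, z up; +x is the way the jaw is pulled out. Fixed jaw at the -x end, 66 mm high (x -128 to -116, y -15 to +55). Two keyed pockets at y +20, rims 24 mm up: the one at x -85 holds a fixed blue block with its tab to +y, the one at x -20 is empty
- pocket (a point): centre of the empty pocket's floor, 12 mm above the bench; axes as the holder's. The pocket is 34 by 34 mm and 12 mm deep, with a notch 16 mm wide in its +y wall
- notch (a point): on the pocket's floor, in the notch for the tab, 23 mm to +y of the pocket's centre
- block: loose blue support block, 30 by 30 mm and 45 mm tall, 40 to 85 g, standing upright on the bench; origin at the centre of its underside, z up. A yellow tab, 12 mm wide and 14 mm high, stands out 8 mm at the foot of its +y face. Grip it across two faces, above the tab
- tab (a point): tip of the yellow tab at the block's underside, 23 mm to +y of the block's origin
- jaw (a joint): how far the telescoping jaw is pulled out along the holder's +x: 0 as found (drawn in by its spring), 0.080 m at its stop. The spring pulls back with 4 N at 0 and 1 N more per 10 mm
- grip (a point): middle of the jaw's orange grip block, 10 mm below its top; axes as the holder's. The grip block is 20 mm (x, along the pull) by 24 mm (y), foot 18 mm and top 85 mm above the bench. With the jaw in, 33 mm are clear to the tube's mouth on its -x side; its +x side is open. A steel jaw plate 8 mm thick (x), top 62 mm up, reaches 85 mm from it to +y
- mouth (a point): mouth of the fixed steel tube from which the rod slides: on its axis, 40 mm above the bench. The tube (radius 11 mm, collar 13 mm) runs 122 mm from here to the holder's -x
- pointer (a point): tip of the yellow pointer on the -y side of the grip, moves with the jaw; axes as the holder's
- mark (a point): point of the red flag that faces the pointer, 29.5 mm above the bench, beside the pointer's path (to its -y); axes as the holder's. The flag is 10 mm wide along x and sits on a stiff rail 38 to 68 mm in +x of the pointer as found; the pointer is on the mark when both have the same x in the holder's axes
- circuit_board: bystander: green circuit board 150 x 100 x 6 mm lying flat, origin under its centre
- cleaner: bystander: white cleaner bottle with red cap, radius 24 mm, 110 mm tall, origin under its centre
- driver: bystander: screwdriver 170 mm long, lying along its x
- screw_tray: bystander: grey screw tray 90 x 70 x 22 mm, origin under its centre
Things that resemble listed ones, but are neither listed nor needed, are in the scene too. Several things look just like the block: the one meant starts farthest to the robot's right.

How it is judged:
By the outcome, as a careful person would: the job done as asked, in the order asked, and still so for the second after the job is handed in, while the arm keeps its last pose, push and grip.
It also fails if it takes over 61 s, if anything falls off the work surface, if the arm or the gripper's body presses on something with over 40 N, if the wrist force passes 120 N, or if a joint passes its speed limit or range.

## Working session

There is one attempt and no reset: what is moved stays moved. The work goes in short steps, Python scripts to look and compute and a tool call to move; the robot and the scene stay as the last step left them, time stands still between calls to the robot, and variables do not carry over. Pictures are saved under pics/ and viewed, at most 10 in all, crops included, and the job is handed in when it is done.

Besides the shell and the picture viewer there is one more tool, called after ">>>" in YAML: its name, and indented under it one key for each argument. drive_tool: Moves the arm, as the interface text tells. Its arguments: {"type":"object","properties":{"commands":{"type":"array","items":{"type":"object","properties":{"hand":{"type":"number"},"translation":{"type":"array","items":{"type":"number"}},"angular":{"type":"array","items":{"type":"number"}}}}},"force":{"type":"number"}},"required":["commands"]}

```bash
mkdir -p pics; cat > h.py <<'E'
import numpy as np, cv2
from station import bot
def snap(c,f):
    m=bot.camera_model(c); im=bot.read_camera(c); cv2.imwrite('pics/'+f,im[:,:,::-1]); return m,im
def ray(m,px):
    u=np.array([(px[0]-m['cx'])/m['fx'],(px[1]-m['cy'])/m['fy']]); s=u.copy()
    for _ in range(20): s=u/(1+m['k1']*(s@s))
    V=np.array(m['view']); R=V[:3,:3]; t=V[:3,3]
    return -R.T@t, R.T@np.array([s[0],-s[1],-1.])
def onz(m,px,z):
    o,d=ray(m,px); return o+d*(z-o[2])/d[2]
def proj(m,p):
    V=np.array(m['view']); c=V[:3,:3]@np.asarray(p,float)+V[:3,3]; s=np.array([c[0],-c[1]])/-c[2]
    s=s*(1+m['k1']*(s@s)); return np.array([s[0]*m['fx']+m['cx'],s[1]*m['fy']+m['cy']])
E
python3 - <<'E'
from h import *
np.set_printoptions(precision=3,suppress=True)
for c in ('top','side'):
    m,im=snap(c,c+'0.png'); print(c,-np.array(m['view'])[:3,:3].T@np.array(m['view'])[:3,3])
    for n in ['block','tab','holder','pocket','notch','grip','pointer','mark','mouth']:
        print(n,[(np.round(r['position']),round(r['score'],2)) for r in bot.find_in(c,n)][:5])
a=np.vstack([cv2.imread('pics/top0.png')]);cv2.imwrite('pics/top0b.png',cv2.resize(a,(800,600)))
print(bot.get_obs())
E
```

```text
top [ 0.364 -0.005  1.345]
block [(array([313., 203.]), 0.69), (array([326., 265.]), 0.51), (array([362., 220.]), 0.46), (array([332., 222.]), 0.45)]
tab [(array([330., 266.]), 0.54), (array([336., 226.]), 0.52), (array([317., 199.]), 0.47), (array([367., 223.]), 0.46)]
holder [(array([247., 230.]), 0.86)]
pocket [(array([244., 229.]), 0.66)]
notch [(array([246., 228.]), 0.93)]
grip [(array([238., 238.]), 0.63), (array([245., 230.]), 0.24)]
pointer [(array([236., 242.]), 0.63)]
mark []
mouth [(array([247., 227.]), 0.57), (array([390., 158.]), 0.39)]
side [ 0.523 -0.829  0.686]
block [(array([232., 302.]), 0.87), (array([231., 271.]), 0.83), (array([172., 270.]), 0.77), (array([257., 255.]), 0.58)]
tab [(array([226., 303.]), 0.86), (array([175., 268.]), 0.85), (array([257., 251.]), 0.78), (array([227., 273.]), 0.64)]
holder [(array([224., 209.]), 0.95)]
pocket [(array([221., 207.]), 0.83), (array([324., 345.]), 0.48)]
notch [(array([226., 209.]), 0.76)]
grip [(array([208., 190.]), 0.59)]
pointer [(array([210., 191.]), 0.62)]
mark [(array([226., 207.]), 0.55)]
mouth [(array([221., 206.]), 0.92)]
{'t': 1.0, 'q': array([ 1.034,  0.477,  0.022,  1.555, -0.011,  1.109, -0.083]), 'joint_vel': array([-0.002,  0.002,  0.001, -0.   ,  0.   ,  0.   ,  0.001]), 'joint_torque': array([ -0.001, -59.633,   1.606, -28.154,   0.012,   0.002,   0.   ]), 'eef_pos': array([ 0.281, -0.614,  0.245]), 'tool_rot': array([0.   , 0.977, 0.213, 0.   ]), 'contact_force': array([ 0.097, -0.227, -0.9  ]), 'torque': array([ 0.028, -0.043,  0.003]), 'grasp_force': 0.0, 'gripper_width': 0.99914494529069}
```

View pics/top0b.png

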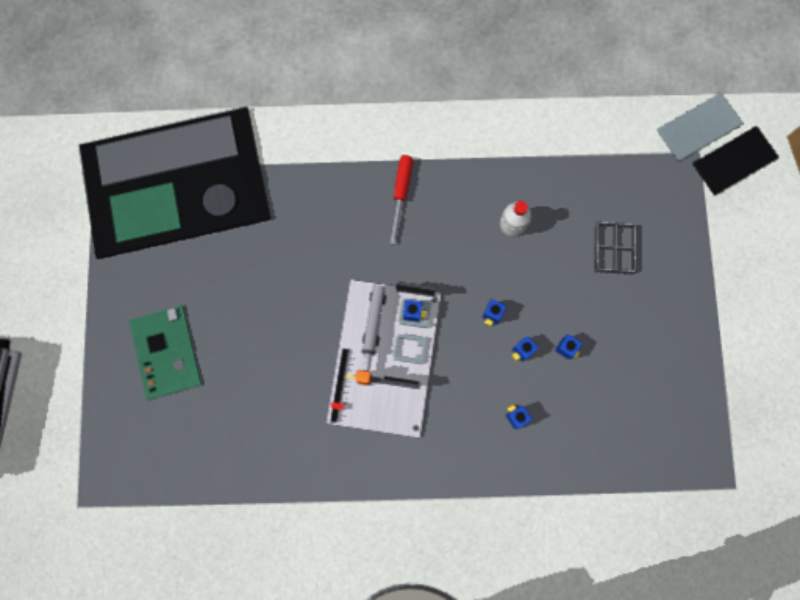

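View pics/side0.png

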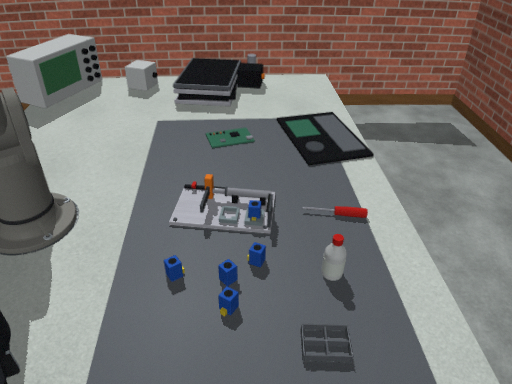

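The top view (512 px scale) shows four loose blue blocks at (316,199), (336,223), (365,222) and (332,266). A fifth, fixed one is at (264,198) in the holder. The rightmost loose block is (365,222), which is (232,302) in the side view. I'll compute world positions to confirm that.

```bash
python3 - <<'E'
from h import *
np.set_printoptions(precision=3,suppress=True)
m=bot.camera_model('top'); s=bot.camera_model('side')
for p in [(316,199),(336,223),(365,222),(332,266)]: print('top',p,onz(m,p,.035))
for p in [(232,302),(231,271),(172,270),(257,255)]: print('side',p,onz(s,p,.025))
for n,p,z in [('baseTL',(225,180),.012),('baseBR',(269,279),.012),('baseBL',(210,271),.012),('baseTR',(281,188),.012),('pocket',(263,223),.024),('grip',(232,241),.085),('flag',(216,260),.03)]: print(n,onz(m,p,z))
im=cv2.imread('pics/top0.png'); cv2.imwrite('pics/c1.png',np.hstack([cv2.resize(im[170:290,195:300],(525,600),interpolation=2)]))
im=cv2.imread('pics/top0.png')[180:290,295:390]; im2=cv2.imread('pics/side0.png')[235:325,150:275]
cv2.imwrite('pics/c2.png',np.hstack([cv2.resize(im,(380,440)),cv2.resize(im2,(420,440))]))
E
```

```text
top (316, 199) [ 0.582 -0.166  0.035]
top (336, 223) [ 0.514 -0.217  0.035]
top (365, 222) [ 0.514 -0.296  0.035]
top (332, 266) [ 0.398 -0.199  0.035]
side (232, 302) [ 0.521 -0.299  0.025]
side (231, 271) [ 0.521 -0.215  0.025]
side (172, 270) [ 0.392 -0.206  0.025]
side (257, 255) [ 0.581 -0.169  0.025]
baseTL [0.647 0.085 0.012]
baseBR [ 0.369 -0.03   0.012]
baseBL [0.395 0.131 0.012]
baseTR [ 0.62  -0.072  0.012]
pocket [ 0.521 -0.018  0.024]
grip [0.469 0.065 0.085]
flag [0.423 0.112 0.03 ]
```

View pics/c2.png

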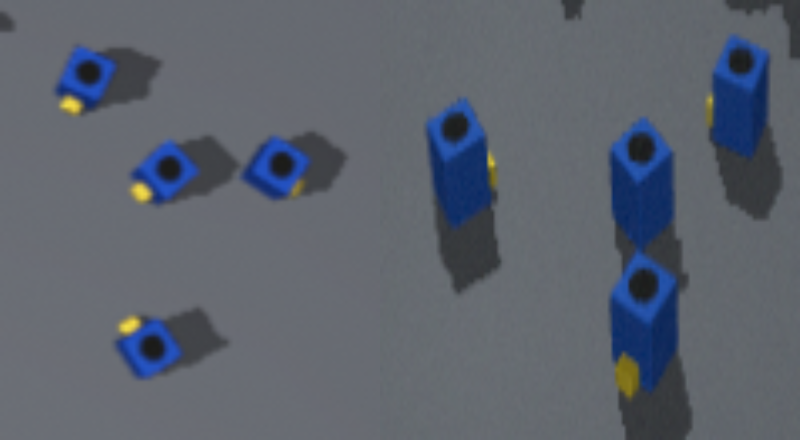

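Target: the block at top (365,222), world (0.515,-0.297). The others, at y -0.166, -0.217 and -0.199, are look-alikes. Its tab points to about (-x,-y). I'll move over it for a close look.

>>> drive_tool:
  commands:
    - {"hand": 1,"translation": [35,45,0],"angular": [0,0,0.05]}
    - {"hand": 1,"translation": [70,90,0],"angular": [0,0,0.1]}
    - {"hand": 1,"translation": [105,135,0],"angular": [0,0,0.15]}
    - {"hand": 1,"translation": [140,180,0],"angular": [0,0,0.2]}
    - {"hand": 1,"translation": [170,225,0],"angular": [0,0,0.25]}
    - {"hand": 1,"translation": [200,270,0],"angular": [0,0,0.3]}
    - {"hand": 1,"translation": [225,310,0],"angular": [0,0,0.35]}
    - {"hand": 1,"translation": [234,317,0],"angular": [0,0,0.35]}
    - {"hand": 1,"translation": [234,317,0],"angular": [0,0,0.35]}
    - {"hand": 1,"translation": [234,317,0],"angular": [0,0,0.35]}

```text
t: 2.25
eef_pos: [0.5135, -0.2988, 0.2452]
tool_rot: [0.0, 0.926, 0.378, -0.001]
contact_force: [0.1, -0.2, -0.2]
gripper_width: 1.002
grasp_force: 0.0
```

```bash
python3 - <<'E'
from h import *
np.set_printoptions(precision=4,suppress=True)
m,im=snap('wrist','w1.png'); V=np.array(m['view']); print(V, -V[:3,:3].T@V[:3,3],m['fx'],m['cx'],m['cy'],m['k1'])
print(bot.get_obs()['eef_pos'],bot.get_obs()['q'])
for n in ['block','tab']:
  for r in bot.find_in('wrist',n): print(n,r['score'],r['position'],onz(m,r['position'],.045 if n=='block' else .007))
E
```

```text
[[ 0.6995 -0.7146 -0.0003 -0.5718]
 [ 0.6849  0.6706 -0.285  -0.1137]
 [ 0.2039  0.1992  0.9585 -0.4238]
 [ 0.      0.      0.      1.    ]] [ 0.5643 -0.248   0.3737] 296.62179739305856 258.2352675119506 184.18207761501628 0.026207035939550587
[ 0.5134 -0.2989  0.2452] [ 0.5625  0.3528 -0.1794  1.7456  0.0722  1.0498 -0.4374]
block 0.95 [252.8, 152.9] [ 0.5162 -0.2863  0.045 ]
block 0.76 [207.4, 108.5] [ 0.5167 -0.2181  0.045 ]
block 0.69 [129.8, 171.3] [ 0.4032 -0.2013  0.045 ]
block 0.62 [209.7, 29.5] [ 0.5753 -0.1696  0.045 ]
tab 0.83 [256.7, 155.1] [ 0.5121 -0.2962  0.007 ]
tab 0.79 [207.2, 110.0] [ 0.5098 -0.2156  0.007 ]
tab 0.75 [213.9, 27.9] [ 0.581  -0.1628  0.007 ]
tab 0.59 [129.8, 167.9] [ 0.3881 -0.1933  0.007 ]
```

View pics/w1.png

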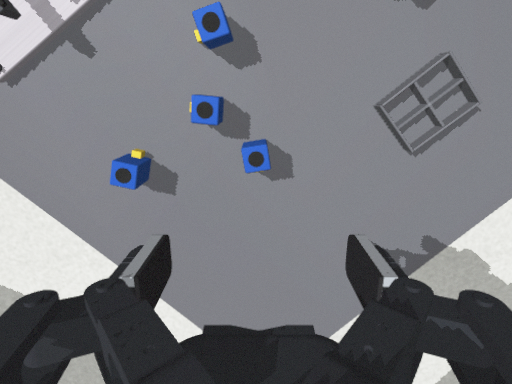

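```bash
cat >> h.py <<'E'
from scipy.optimize import minimize
def box(x,y,yaw,z0=0,h=.045):
    c,s=np.cos(yaw),np.sin(yaw)
    return np.array([[x+c*a-s*b,y+s*a+c*b,z] for a in(-.015,.015) for b in(-.015,.015) for z in(z0,z0+h)])
def fitblock(m,im,seed,yaw0,rad=.05,z0=0,scale=6):
    """silhouette fit of blue body near seed (x,y); returns x,y,yaw,IoU"""
    hsv=cv2.cvtColor(im,cv2.COLOR_RGB2HSV); b=(cv2.inRange(hsv,(108,120,25),(128,255,255)))
    # fill the black hole, keep the component at the seed
    p=proj(m,[*seed,z0+.03]).astype(int)
    b=cv2.morphologyEx(b,cv2.MORPH_CLOSE,np.ones((9,9),np.uint8))
    n,l,st,ce=cv2.connectedComponentsWithStats(b)
    ok=[i for i in range(1,n) if st[i,4]>60]; k=min(ok,key=lambda i:np.hypot(*(ce[i]-p)))
    x0,y0,w,h=st[k,:4]; x0-=15;y0-=15;w+=30;h+=30
    x0=max(x0,0);y0=max(y0,0)
    T=cv2.resize((l[y0:y0+h,x0:x0+w]==k).astype(np.uint8),None,fx=scale,fy=scale,interpolation=cv2.INTER_LINEAR)
    def mask(v):
        q=np.array([proj(m,c) for c in box(v[0],v[1],v[2],z0)]); q=(q-[x0-.5,y0-.5])*scale
        M=np.zeros_like(T); cv2.fillConvexPoly(M,cv2.convexHull(q.astype(np.float32)).round().astype(np.int32),1); return M
    f=lambda v:-(mask(v)&T).sum()/((mask(v)|T).sum()+1)
    best=None
    for y in yaw0+np.radians([-20,-7,7,20]):
        r=minimize(f,[*seed,y],method='Nelder-Mead',options=dict(initial_simplex=[[*seed,y],[seed[0]+.01,seed[1],y],[seed[0],seed[1]+.01,y],[*seed,y+.3]],maxiter=150))
        if best is None or r.fun<best.fun: best=r
    return (*best.x,-best.fun)
E
python3 - <<'E'
from h import *
m=bot.camera_model('wrist'); im=cv2.imread('pics/w1.png')[:,:,::-1].copy()
r=fitblock(m,im,(.514,-.297),np.radians(-45)); print(r,np.degrees(r[2]))
m=bot.camera_model('side'); im=cv2.imread('pics/side0.png')[:,:,::-1].copy()
r=fitblock(m,im,(.514,-.297),np.radians(-45)); print(r,np.degrees(r[2]))
E
```

```text
(np.float64(0.5306666666666668), np.float64(-0.33033333333333353), np.float64(-0.934464013796314), np.float64(-0.0)) -53.54084409738353
(np.float64(0.5417777777777779), np.float64(-0.3414444444444446), np.float64(-0.6011306804629801), np.float64(-0.0)) -34.44225092635605h.py:33: RuntimeWarning: overflow encountered in scalar negative
  f=lambda v:-(mask(v)&T).sum()/((mask(v)|T).sum()+1)
```

```bash
sed -i 's/f=lambda v:.*/f=lambda v:-float((mask(v)\&T).sum())\/float((mask(v)|T).sum()+1)/' h.py
python3 - <<'E'
from h import *
for c,f in (('wrist','w1'),('side','side0'),('top','top0')):
  m=bot.camera_model(c); im=cv2.imread(f'pics/{f}.png')[:,:,::-1].copy()
  r=fitblock(m,im,(.514,-.297),np.radians(-45)); print(c,np.round(r,4),np.degrees(r[2]))
E
```

```text
wrist [ 0.5142 -0.2925 -0.6196  0.7684] -35.501058460158816
side [ 0.5143 -0.2862 -0.4872  0.493 ] -27.91541105423403
top [ 0.5169 -0.2939 -0.7011  0.9083] -40.168928290822684
```

```bash
cat >> h.py <<'E'
def hulls(x,y,yaw,z0):
    c,s=np.cos(yaw),np.sin(yaw); R=np.array([[c,-s],[s,c]]); out=[]
    for (ax,bx,ay,by,h) in [(-.015,.015,-.015,.015,.045),(-.006,.006,.015,.023,.014)]:
        out.append([[*(R@[a,b]+[x,y]),z] for a in(ax,bx) for b in(ay,by) for z in(z0,z0+h)])
    return out
def fitmask(m,mask0,seed,yaw0,z0=0,scale=6):
    ys,xs=np.nonzero(mask0); x0,y0=max(xs.min()-12,0),max(ys.min()-12,0)
    T=cv2.resize(mask0[y0:ys.max()+12,x0:xs.max()+12].astype(np.uint8)*255,None,fx=scale,fy=scale)>127
    def mask(v):
        M=np.zeros(T.shape,np.uint8)
        for hl in hulls(*v,z0):
            q=(np.array([proj(m,c) for c in hl])-[x0-.5,y0-.5])*scale
            cv2.fillConvexPoly(M,cv2.convexHull(q.astype(np.float32)).round().astype(np.int32),1)
        return M>0
    def f(v): M=mask(v); return -float((M&T).sum())/float((M|T).sum()+1)
    best=None
    for y in yaw0+np.radians([-20,-7,7,20]):
        r=minimize(f,[*seed,y],method='Nelder-Mead',options=dict(initial_simplex=[[*seed,y],[seed[0]+.01,seed[1],y],[seed[0],seed[1]+.01,y],[*seed,y+.3]],maxiter=150))
        if best is None or r.fun<best.fun: best=r
    return (*best.x,-best.fun)
E
python3 - <<'E'
from h import *
m=None
for c in ('wrist','side','top'):
  m=bot.camera_model(c); bot.read_camera(c)
  t=proj(m,[.514,-.297,.025])
  o=min(bot.outline_of(c,'block'),key=lambda r:np.hypot(*(np.array(r['position'])-t)))
  r=fitmask(m,o['pixels'],(.514,-.297),np.radians(135)); print(c,t,o['position'],o['pixels'].sum(),np.round(r,4),np.degrees(r[2]))
  im=cv2.imread('pics/w1.png')
  if c=='wrist':
    for k,h in enumerate(hulls(*r[:3],0)):
        for p in h: cv2.circle(im,tuple(int(v) for v in proj(m,p).round()),0,(0,255,0) if k==0 else (0,0,255),-1)
    a=cv2.resize(im[120:200,210:310],(750,600),interpolation=0); cv2.imwrite('pics/w1c.png',a)
E
```

```text
wrist [258.35379016 157.78309559] [256.5, 158.8] 808 [ 0.5135 -0.2936  2.4971  0.945 ] 143.07107240548802
side [228.47520973 301.19460007] [231.1, 302.3] 464 [ 0.5132 -0.2936  2.5453  0.9134] 145.83419446897204
top [364.65779278 222.42033465] [361.5, 219.0] 128 [ 0.5194 -0.2907  2.1257  0.6966] 121.7951197101878
```

View pics/w1c.png

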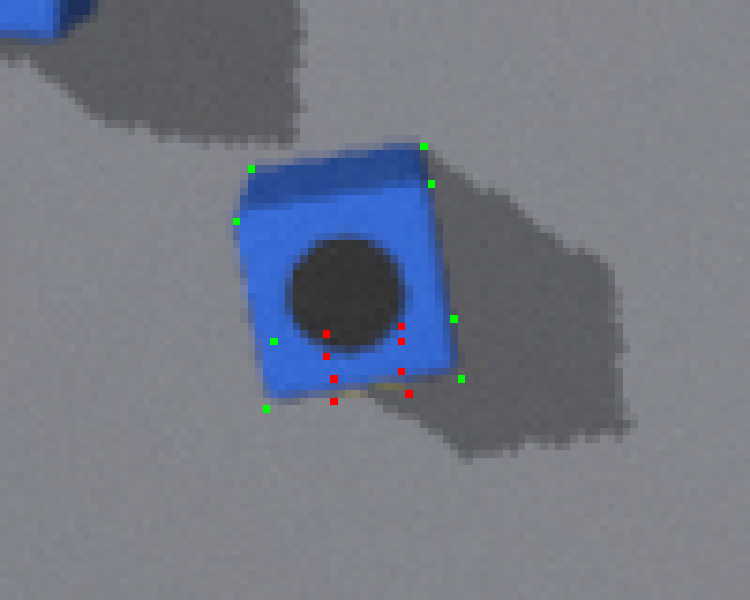

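The crop shows the chosen block with its model fit: hole at about (256,158), tab barely visible at its lower edge. The fit gives (0.5133,-0.294), with the block's x axis at 143°. I'll grip across the faces without a tab.

>>> drive_tool:
  commands:
    - {"hand": 1,"translation": [0,5,-50],"angular": [0,0,0.08]}
    - {"hand": 1,"translation": [0,5,-100],"angular": [0,0,0.15]}
    - {"hand": 1,"translation": [0,5,-150],"angular": [0,0,0.15]}
    - {"hand": 1,"translation": [0,5,-190],"angular": [0,0,0.15]}
    - {"hand": 1,"translation": [0,5,-216],"angular": [0,0,0.15]}
    - {"hand": 1,"translation": [0,5,-216],"angular": [0,0,0.15]}
    - {"hand": 0,"translation": [0,5,-216],"angular": [0,0,0.15]}
    - {"hand": 0,"translation": [0,5,-216],"angular": [0,0,0.15]}
    - {"hand": 0,"translation": [0,5,-216],"angular": [0,0,0.15]}
    - {"hand": 0,"translation": [0,5,-216],"angular": [0,0,0.15]}
    - {"hand": 0,"translation": [0,5,-216],"angular": [0,0,0.15]}
    - {"hand": 0,"translation": [0,5,-216],"angular": [0,0,0.15]}
  force: 40

```text
t: 4.2
eef_pos: [0.5154, -0.2923, 0.0305]
tool_rot: [0.001, 0.894, 0.448, 0.0]
contact_force: [0.0, -0.5, 7.5]
gripper_width: 0.344
grasp_force: 40.4
```

>>> drive_tool:
  commands:
    - {"hand": 0,"translation": [0,0,50],"angular": [0,0,0]}
    - {"hand": 0,"translation": [0,0,100],"angular": [0,0,0]}
    - {"hand": 0,"translation": [0,10,140],"angular": [0,0,0.1]}
    - {"hand": 0,"translation": [-5,50,180],"angular": [0,0,0.2]}
    - {"hand": 0,"translation": [-10,100,215],"angular": [0,0,0.3]}
    - {"hand": 0,"translation": [-15,140,220],"angular": [0,0,0.4]}
    - {"hand": 0,"translation": [-20,170,220],"angular": [0,0,0.46]}
    - {"hand": 0,"translation": [-20,170,220],"angular": [0,0,0.46]}
    - {"hand": 0,"translation": [-20,170,220],"angular": [0,0,0.46]}

```text
t: 5.32
eef_pos: [0.4943, -0.1228, 0.2486]
tool_rot: [-0.0, 0.769, 0.639, -0.001]
contact_force: [0.8, -0.2, -0.3]
gripper_width: 0.343
grasp_force: 39.8
```

```bash
python3 - <<'E'
from h import *
np.set_printoptions(precision=4,suppress=True)
m,im=snap('wrist','w2.png'); np.savez('w2.npz',view=m['view']); cv2.imwrite('pics/w2b.png',cv2.resize(im[:,:,::-1],(800,600)))
print(bot.get_obs()['eef_pos'],bot.get_obs()['tool_rot'],bot.get_obs()['gripper_width'])
for n in ['block','tab','pocket','notch','grip','pointer','mark','mouth']:
  for r in bot.find_in('wrist',n)[:3]: print(n,r['score'],r['position'])
E
```

```text
[ 0.4944 -0.1231  0.2487] [-0.0003  0.7692  0.639  -0.0005] 0.3455941940264162
block 0.81 [196.0, 228.8]
block 0.77 [331.7, 181.0]
block 0.71 [257.5, 252.6]
tab 0.93 [332.0, 176.4]
tab 0.91 [195.4, 228.3]
tab 0.83 [256.9, 251.8]
pocket 0.93 [254.0, 47.6]
notch 0.82 [251.0, 49.1]
grip 0.78 [199.6, 39.4]
pointer 0.83 [200.8, 43.3]
mouth 0.71 [252.1, 49.4]
```

View pics/w2b.png

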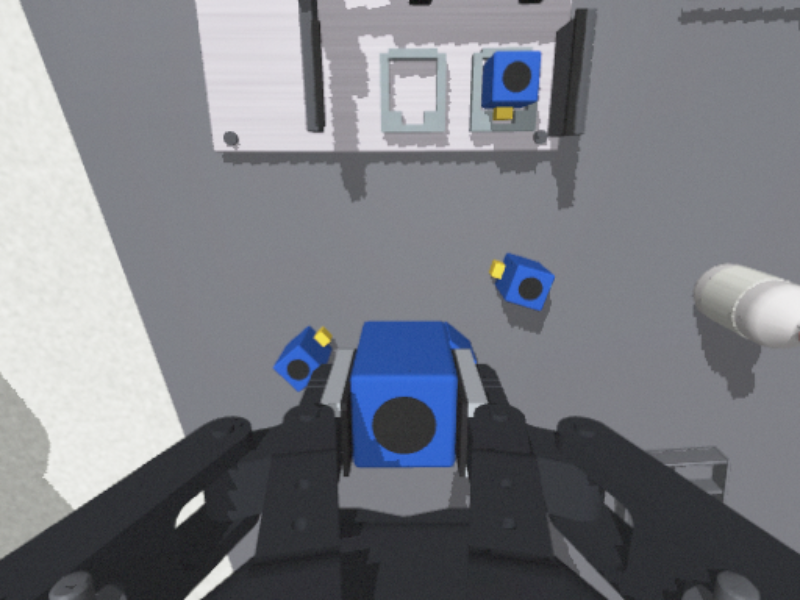

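The wrist view (800 px scale) shows the empty pocket at (413,92) with its notch at (413,120), the fixed block with its tab at (503,113), and the base's near edge at row 150. The held block is square in the fingers. I'll step closer to measure the holder.

>>> drive_tool:
  commands:
    - {"hand": 0,"translation": [0,40,0],"angular": [0,0,0]}
    - {"hand": 0,"translation": [-15,70,0],"angular": [0,0,0]}
    - {"hand": 0,"translation": [-15,70,0],"angular": [0,0,0]}
    - {"hand": 0,"translation": [-15,70,0],"angular": [0,0,0]}

```text
t: 6.28
eef_pos: [0.4799, -0.0526, 0.2494]
tool_rot: [0.0, 0.769, 0.64, 0.0]
contact_force: [-0.0, -0.2, -0.9]
gripper_width: 0.345
grasp_force: 39.8
```

```bash
python3 - <<'E'
from h import *
np.set_printoptions(precision=4,suppress=True)
m,im=snap('wrist','w3.png'); np.save('w3view.npy',m['view']); cv2.imwrite('pics/w3b.png',cv2.resize(im[:288,64:448,::-1],(800,600),interpolation=cv2.INTER_CUBIC))
print(bot.get_obs()['eef_pos'],bot.get_obs()['tool_rot'])
for n in ['pocket','notch','grip','pointer','mark','mouth']:
  for r in bot.find_in('wrist',n)[:2]: print(n,r['score'],r['position'])
E
```

```text
[ 0.48   -0.0529  0.2494] [0.0002 0.7689 0.6394 0.    ]
pocket 0.66 [276.7, 76.4]
notch 0.64 [275.7, 79.8]
grip 0.93 [228.9, 58.6]
grip 0.39 [260.3, 252.3]
pointer 0.92 [230.3, 59.9]
mark 0.66 [271.6, 77.3]
mark 0.48 [177.6, 12.8]
mouth 0.72 [274.3, 80.1]
```

View pics/w3b.png

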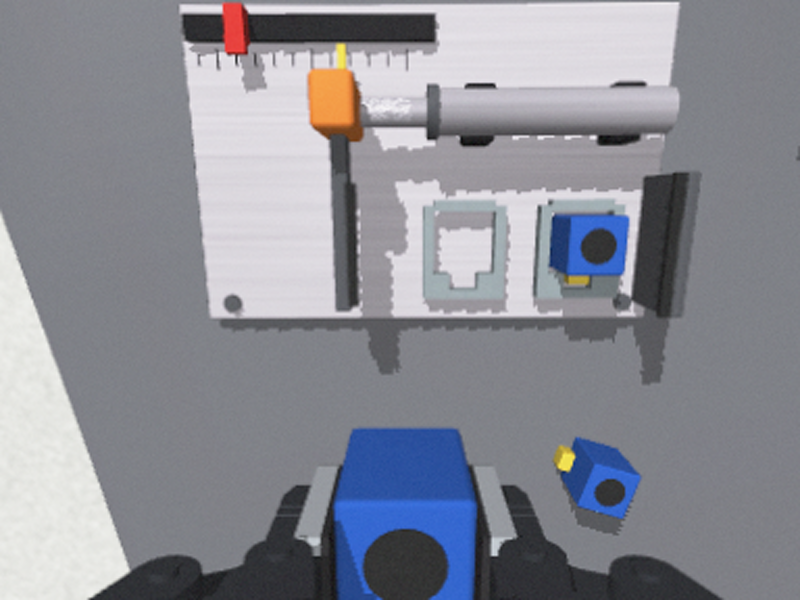

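This crop shows the empty pocket's inner corners at (435,206), (494,206) and (435,272), and the fixed block's hole at (599,246). The base corners are at (181,5), (679,3) and (211,318). The orange grip is at (332,95), the pointer tip at (341,44) and the flag tip at (235,53). I'll fit the holder pose to these.

```bash
cat > fit.py <<'E'
from h import *
from scipy.optimize import least_squares
np.set_printoptions(precision=4,suppress=True)
m=bot.camera_model('wrist'); m['view']=np.load('w3view.npy')
px=lambda u,v:np.array([64-.5+(u+.5)*.48+.0,(v+.5)*.48-.5])
P=[((181,5),(130,-100,12)),((679,3),(-130,-100,12)),((211,318),(130,65,12)),((599,246),(-85,20,57)),((435,206),(-3,3,24)),((494,206),(-37,3,24)),((435,272),(-3,37,24)),((494,272),(-37,37,24))]
def w(v,h):
    c,s=np.cos(v[2]),np.sin(v[2]); h=np.array(h)/1000; return np.array([v[0]+c*h[0]-s*h[1],v[1]+s*h[0]+c*h[1],h[2]])
f=lambda v:np.concatenate([proj(m,w(v,h))-px(*p) for p,h in P])
r=least_squares(f,[.52,.03,np.radians(170)],loss='soft_l1')
v=r.x; print(v,np.degrees(v[2])); print(f(v).reshape(-1,2))
print('pocket',w(v,(-20,20,12)))
def inh(q): c,s=np.cos(v[2]),np.sin(v[2]); d=(q-[v[0],v[1],0])[:2]; return np.array([c*d[0]+s*d[1],-s*d[0]+c*d[1]])*1000
print('pointer',inh(onz(m,px(341,44),.0295)),'mark',inh(onz(m,px(235,53),.0295)),inh(onz(m,px(235,8),.0295)))
print('grip top',inh(onz(m,px(331,95),.085)),'mouth',inh(onz(m,px(430,110),.053)))
V=np.array(m['view']);print('cam',-V[:3,:3].T@V[:3,3])
E
python3 fit.py
```

```text
[0.5047 0.0142 2.9625] 169.73595786542995
[[-1.4556 -1.4408]
 [ 1.6119 -1.9561]
 [-0.4791  0.3737]
 [ 0.174  -0.3875]
 [-0.194   2.0963]
 [ 1.1621  1.9185]
 [-0.4741  0.4265]
 [ 0.0274  0.2713]]
pocket [ 0.5209 -0.0091  0.012 ]
pointer [ 45.0686 -77.2232] mark [ 98.5266 -73.1924] [ 96.738  -92.8858]
grip top [ 45.0547 -45.7942] mouth [  1.0265 -43.8298]
cam [0.492  0.0188 0.378 ]
```

```bash
cat >> fit.py <<'E'
print('--- refit with cam shift')
V0=np.load('w3view.npy').copy()
Q=[P[i] for i in (0,1,2,3,6,7)]
def f2(u):
    V=V0.copy(); V[:3,3]-=V0[:3,:3]@u[3:]; m['view']=V
    return np.concatenate([proj(m,w(u,h))-px(*p) for p,h in Q]+[u[5:]/.003*1.0, u[3:5]/.0005])
r=least_squares(f2,[*v,0,0,0],loss='soft_l1',x_scale=.01); u=r.x; print(u,np.degrees(u[2])); print(r.fun.reshape(-1)[:12].reshape(-1,2)); print('pocket',w(u,(-20,20,12)))
v=u
print('pointer',inh(onz(m,px(341,44),.0295)),'mark',inh(onz(m,px(235,53),.0295)))
T=np.array([.48,-.0529,.2494])
print('hole-TCP',onz(m,px(405,565),.2639)-T)
m['view']=V0; print('hole-TCP orig',onz(m,px(405,565),.2639)-T)
im=cv2.imread('pics/w3.png')[85:160,245:375]
cv2.imwrite('pics/w3p.png',cv2.resize(im,(780,450),interpolation=cv2.INTER_CUBIC))
E
python3 fit.py
```

```text
[0.5047 0.0142 2.9625] 169.73595786542995
[[-1.4556 -1.4408]
 [ 1.6119 -1.9561]
 [-0.4791  0.3737]
 [ 0.174  -0.3875]
 [-0.194   2.0963]
 [ 1.1621  1.9185]
 [-0.4741  0.4265]
 [ 0.0274  0.2713]]
pocket [ 0.5209 -0.0091  0.012 ]
pointer [ 45.0686 -77.2232] mark [ 98.5266 -73.1924] [ 96.738  -92.8858]
grip top [ 45.0547 -45.7942] mouth [  1.0265 -43.8298]
cam [0.492  0.0188 0.378 ]
--- refit with cam shift
[0.505  0.0137 2.9615 0.     0.     0.0031] 169.6802851508364
[[-0.0375 -0.2265]
 [ 0.654  -0.4616]
 [ 0.487   0.1482]
 [-0.4977 -0.1071]
 [-0.3787  0.4903]
 [-0.1336  0.3645]]
pocket [ 0.5211 -0.0095  0.012 ]
pointer [ 45.7257 -78.2753] mark [ 99.6615 -74.1557]
hole-TCP [-0.0018 -0.0026  0.0145]
hole-TCP orig [-0.0014 -0.0006  0.0145]
```

View pics/w3p.png

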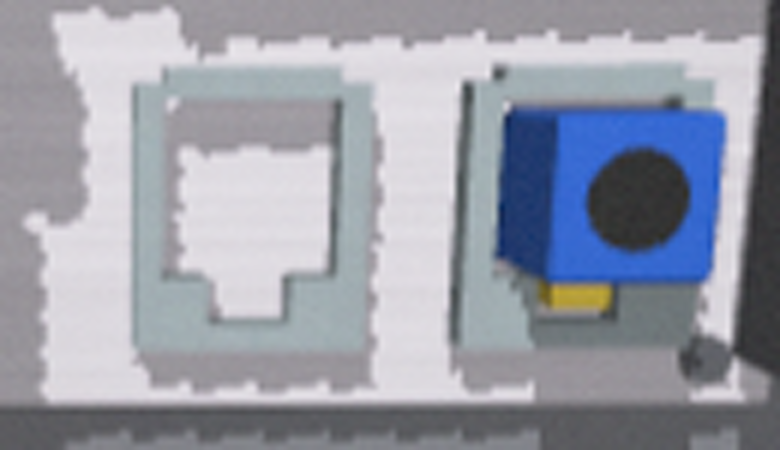

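The close crop shows the pocket's inner rim at columns 163–341 and rows 97–275, with the notch at (249,320). My earlier top-edge pick was about 2 px too high. I'll recompute the pocket centre from the rim's midpoint.

```bash
cat >> fit.py <<'E'
print('---')
c=lambda a,b:np.array([245+(a+.5)/6-.5,85+(b+.5)/6-.5])
print('pocket mid',onz(m,c(252,186),.024), 'via block',onz(m,c(639,199),.057)+w([0,0,u[2]],(65,0,0)))
a=onz(m,c(163,275),.024);b=onz(m,c(341,275),.024);print('len',a-b,np.degrees(np.arctan2(*(a-b)[1::-1])))
E
python3 fit.py | sed -n '/^---$/,$p'; python3 -c "
from h import *
o=bot.get_obs();print(o['eef_pos'],o['tool_rot'],o['t'])"
```

```text
---
pocket mid [ 0.5206 -0.0087  0.024 ] via block [ 0.5205 -0.0093  0.057 ]
len [-0.0344  0.0064  0.    ] 169.43040616143224
[ 0.47974618 -0.05236612  0.24923017] [-4.17445498e-05  7.68706917e-01  6.39601183e-01 -2.26827412e-05] 6.625
```

>>> drive_tool:
  commands:
    - {"hand": 0,"translation": [20,22,0],"angular": [0,0,0]}
    - {"hand": 0,"translation": [42,45,0],"angular": [0,0,0]}
    - {"hand": 0,"translation": [42,45,-40],"angular": [0,0,0]}
    - {"hand": 0,"translation": [42,45,-90],"angular": [0,0,0]}
    - {"hand": 0,"translation": [42,45,-140],"angular": [0,0,0]}
    - {"hand": 0,"translation": [42,45,-170],"angular": [0,0,0]}
    - {"hand": 0,"translation": [42,45,-185],"angular": [0,0,0]}
    - {"hand": 0,"translation": [42,45,-185],"angular": [0,0,0]}
    - {"hand": 0,"translation": [42,45,-185],"angular": [0,0,0]}

```text
t: 7.75
eef_pos: [0.5227, -0.0068, 0.0655]
tool_rot: [0.001, 0.768, 0.64, 0.001]
contact_force: [-0.7, 0.7, 0.1]
gripper_width: 0.343
grasp_force: 39.9
```

```bash
python3 - <<'E'
from h import *
m,im=snap('wrist','w4.png'); np.save('w4view.npy',m['view'])
o=bot.get_obs();print(o['eef_pos'],o['tool_rot'],o['t'])
s,im2=snap('side','s4.png')
cv2.imwrite('pics/m4.png',np.hstack([cv2.resize(im[130:290,160:350,::-1],(400,337)),cv2.resize(im2[170:240,165:285,::-1],(400,337)[:2])]))
E
```

```text
[ 0.52278092 -0.00686725  0.06566372] [0.00081744 0.76852095 0.63982332 0.00100118] 7.8
```

View pics/m4.png

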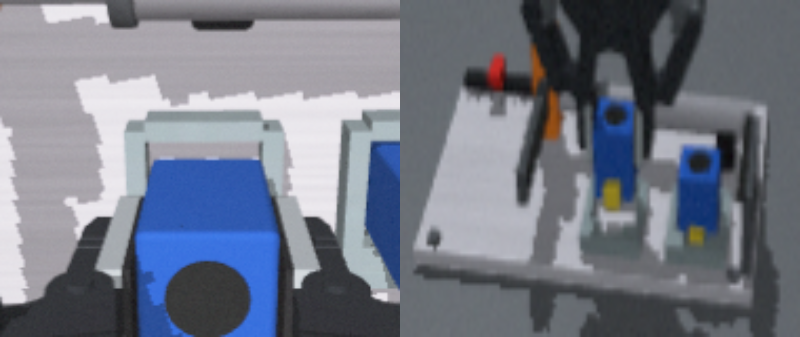

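Left crop: the held block is over the empty pocket, with its front edge just inside the rim. Right crop: its tab faces the same way as its neighbour's. It sits about 1 mm too far in x, so I'll correct that and insert.

>>> drive_tool:
  commands:
    - {"hand": 0,"translation": [-1.5,0,0],"angular": [0,0,0]}
    - {"hand": 0,"translation": [-1.5,0,-6],"angular": [0,0,0]}
    - {"hand": 0,"translation": [-1.5,0,-11],"angular": [0,0,0]}
    - {"hand": 0,"translation": [-1.5,0,-15],"angular": [0,0,0]}
    - {"hand": 0,"translation": [-1.5,0,-18],"angular": [0,0,0]}
    - {"hand": 0,"translation": [-1.5,0,-18],"angular": [0,0,0]}
    - {"hand": 0,"translation": [-1.5,0,-18],"angular": [0,0,0]}

```text
t: 8.72
eef_pos: [0.5202, -0.0069, 0.0464]
tool_rot: [0.0, 0.768, 0.64, 0.0]
contact_force: [-0.1, -0.1, -0.3]
gripper_width: 0.344
grasp_force: 39.9
```

>>> drive_tool:
  commands:
    - {"hand": 0,"translation": [0,0,-3],"angular": [0,0,0]}
    - {"hand": 0,"translation": [0,0,-5],"angular": [0,0,0]}
    - {"hand": 0,"translation": [0,0,-5],"angular": [0,0,0]}
    - {"hand": 0,"translation": [0,0,-5],"angular": [0,0,0]}

```text
t: 9.22
eef_pos: [0.5203, -0.0069, 0.0424]
tool_rot: [0.0, 0.768, 0.64, -0.0]
contact_force: [-3.9, -0.5, 14.0]
gripper_width: 0.345
grasp_force: 41.7
```

>>> drive_tool:
  commands:
    - {"hand": 0.55,"translation": [0,0,0],"angular": [0,0,0]}
    - {"hand": 0.55,"translation": [0,0,0],"angular": [0,0,0]}
    - {"hand": 0.55,"translation": [0,0,0],"angular": [0,0,0]}
    - {"hand": 0.55,"translation": [0,0,10],"angular": [0,0,0]}
    - {"hand": 0.55,"translation": [0,0,30],"angular": [0,0,0]}
    - {"hand": 0.55,"translation": [0,0,80],"angular": [0,0,0]}
    - {"hand": 0.55,"translation": [0,-30,130],"angular": [0,0,0]}
    - {"hand": 0.55,"translation": [-20,-60,160],"angular": [0,0,0]}
    - {"hand": 0.55,"translation": [-40,-60,160],"angular": [0,0,0]}
    - {"hand": 0.55,"translation": [-40,-60,160],"angular": [0,0,0]}
    - {"hand": 0.55,"translation": [-40,-60,160],"angular": [0,0,0]}

```text
t: 10.6
eef_pos: [0.4807, -0.0665, 0.2015]
tool_rot: [0.0, 0.768, 0.64, 0.0]
contact_force: [-0.8, -0.1, 0.1]
gripper_width: 0.554
grasp_force: 0.0
```

```bash
python3 - <<'E'
from h import *
m,im=snap('wrist','w5.png'); np.save('w5view.npy',m['view'])
o=bot.get_obs();print(o['eef_pos'],o['tool_rot'],o['t'],o['gripper_width'])
s,im2=snap('side','s5.png')
print(proj(m,[.5207,-.0091,.024]),proj(m,[.463,.06,.085]))
a=cv2.resize(im[:192,128:384,::-1],(800,600),interpolation=cv2.INTER_CUBIC); b=cv2.resize(im2[180:230,200:280,::-1],(256,160),interpolation=cv2.INTER_CUBIC); a[440:,544:]=b
cv2.imwrite('pics/m5.png',a)
E
```

```text
[ 0.48078683 -0.06641459  0.20135395] [-6.86617574e-06  7.68153708e-01  6.40265418e-01  2.74596661e-04] 10.65 0.548824652069447
[288.25248351 105.16015778] [205.04553546  26.66252228]
```

View pics/m5.png

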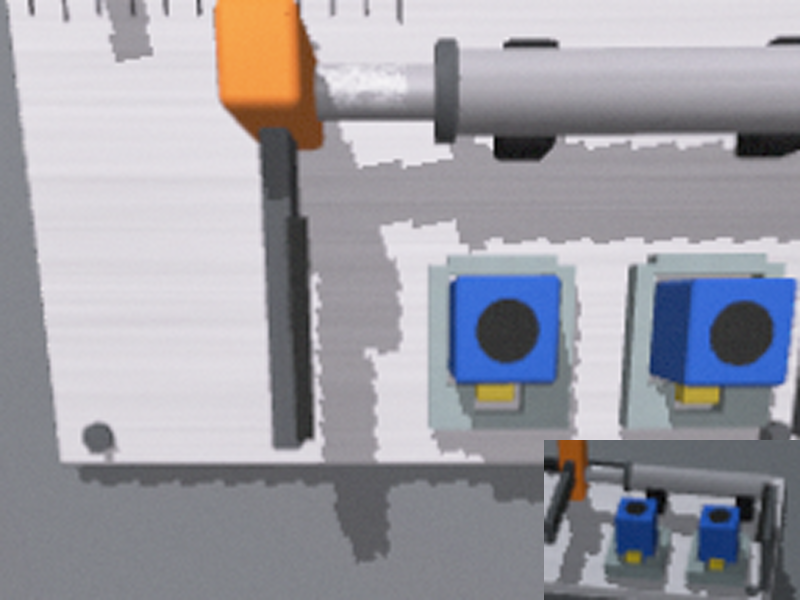

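The block is seated and matches its neighbour: hole at (507,330), with the yellow tab in the notch at (495,392). The hand is clear of it. The pull should be about 53.7 mm and ends near radius 0.423, so I'll test that reach in the air first.

>>> drive_tool:
  commands:
    - {"hand": 0.52,"translation": [-10,40,0],"angular": [0,0,0]}
    - {"hand": 0.52,"translation": [-30,90,0],"angular": [0,0,0]}
    - {"hand": 0.52,"translation": [-50,130,-20],"angular": [0,0,0]}
    - {"hand": 0.52,"translation": [-65,142,-60],"angular": [0,0,0]}
    - {"hand": 0.52,"translation": [-65,142,-91],"angular": [0,0,0]}
    - {"hand": 0.52,"translation": [-65,142,-91],"angular": [0,0,0]}
    - {"hand": 0.52,"translation": [-65,142,-91],"angular": [0,0,0]}

```text
t: 11.58
eef_pos: [0.4161, 0.0755, 0.111]
tool_rot: [0.0, 0.768, 0.64, 0.001]
contact_force: [0.0, -0.5, -0.2]
gripper_width: 0.523
grasp_force: 0.0
```

```bash
python3 - <<'E'
from h import *
np.set_printoptions(precision=4,suppress=True)
o=bot.get_obs();print(o['eef_pos'],o['tool_rot'],o['q'],o['t'])
m,im=snap('wrist','w6.png'); np.save('w6view.npy',m['view'])
hsv=cv2.cvtColor(im,cv2.COLOR_RGB2HSV)
for n,lo,hi in [('red',(0,150,90),(4,255,255)),('yellow',(24,120,90),(34,255,255)),('orange',(7,150,90),(18,255,255))]:
    k=cv2.inRange(hsv,lo,hi); N,l,st,ce=cv2.connectedComponentsWithStats(k)
    for i in range(1,N):
        if st[i,4]>8: print(n,st[i],ce[i],onz(m,ce[i],.0295))
for n in ['pointer','mark','grip']: print(n,[(r['score'],r['position']) for r in bot.find_in('wrist',n)])
E
```

```text
[0.4161 0.0755 0.111 ] [0.     0.7684 0.6399 0.0005] [ 0.1385  0.3142 -0.531   2.2249  0.2582  0.6587 -0.7585] 11.575
red [252 127  14  32 428] [258.6986 142.4603] [0.4229 0.116  0.0295]
yellow [327 152   9  30 197] [331.0558 166.6447] [0.4713 0.0891 0.0295]
orange [ 315  179   55   67 2661] [341.8839 213.1048] [0.4752 0.0516 0.0295]
pointer [(0.9, [346.4, 206.0]), (0.73, [418.7, 268.2]), (0.32, [365.9, 199.1]), (0.28, [261.4, 141.1])]
mark [(0.69, [257.7, 141.5])]
grip [(0.74, [344.1, 206.6])]
```

>>> drive_tool:
  commands:
    - {"hand": 0.52,"translation": [27,-5,0],"angular": [0,0,0]}
    - {"hand": 0.52,"translation": [53,-9.5,0],"angular": [0,0,0]}
    - {"hand": 0.52,"translation": [53,-9.5,0],"angular": [0,0,0]}
    - {"hand": 0.52,"translation": [53,-9.5,-12],"angular": [0,0,0]}
    - {"hand": 0.52,"translation": [53,-9.5,-25],"angular": [0,0,0]}
    - {"hand": 0.52,"translation": [53,-9.5,-39],"angular": [0,0,0]}
    - {"hand": 0.52,"translation": [53,-9.5,-39],"angular": [0,0,0]}
    - {"hand": 0.52,"translation": [53,-9.5,-39],"angular": [0,0,0]}

```text
t: 12.78
eef_pos: [0.4681, 0.0658, 0.0712]
tool_rot: [-0.0, 0.768, 0.64, -0.0]
contact_force: [0.1, 0.1, 0.1]
gripper_width: 0.522
grasp_force: 0.0
```

>>> drive_tool:
  commands:
    - {"hand": 0,"translation": [0,0,0],"angular": [0,0,0]}
    - {"hand": 0,"translation": [0,0,0],"angular": [0,0,0]}
    - {"hand": 0,"translation": [0,0,0],"angular": [0,0,0]}
    - {"hand": 0,"translation": [0,0,0],"angular": [0,0,0]}
    - {"hand": 0,"translation": [0,0,0],"angular": [0,0,0]}
  force: 70

```text
t: 13.4
eef_pos: [0.4688, 0.0656, 0.0719]
tool_rot: [0.0, 0.768, 0.64, 0.001]
contact_force: [0.2, -1.3, 5.2]
gripper_width: 0.221
grasp_force: 69.1
```

>>> drive_tool:
  commands:
    - {"hand": 0,"translation": [-8,1.5,0],"angular": [0,0,0]}
    - {"hand": 0,"translation": [-16,3,0],"angular": [0,0,0]}
    - {"hand": 0,"translation": [-24,4.4,0],"angular": [0,0,0]}
    - {"hand": 0,"translation": [-32,5.8,0],"angular": [0,0,0]}
    - {"hand": 0,"translation": [-40,7.3,0],"angular": [0,0,0]}
    - {"hand": 0,"translation": [-48,8.7,0],"angular": [0,0,0]}
    - {"hand": 0,"translation": [-51,9.3,0],"angular": [0,0,0]}
    - {"hand": 0,"translation": [-51,9.3,0],"angular": [0,0,0]}
    - {"hand": 0,"translation": [-51,9.3,0],"angular": [0,0,0]}

```text
t: 14.52
eef_pos: [0.4197, 0.0746, 0.0719]
tool_rot: [0.001, 0.769, 0.64, 0.002]
contact_force: [8.5, -2.9, -1.1]
gripper_width: 0.221
grasp_force: 69.0
```

```bash
cat > meas.py <<'E'
from h import *
np.set_printoptions(precision=4,suppress=True)
o=bot.get_obs();print(o['eef_pos'],o['contact_force'],o['t'])
th=np.radians(169.68); ex=np.array([np.cos(th),np.sin(th)])
for cam in ('wrist','top','side'):
    m,im=snap(cam,f'meas_{cam}.png')
    hsv=cv2.cvtColor(im,cv2.COLOR_RGB2HSV); res={}
    ref=proj(m,[.42,.105,.0295]); print(cam,'ref',ref)
    for n,lo,hi in [('red',(0,140,80),(5,255,255)),('yellow',(23,100,80),(35,255,255))]:
        k=cv2.inRange(hsv,lo,hi); N,l,st,ce=cv2.connectedComponentsWithStats(k)
        for i in range(1,N):
            if st[i,4]>3 and np.hypot(*(ce[i]-ref))<60:
                print(n,st[i],ce[i])
                if cam=='wrist' and st[i,4]>30:
                    ys,xs=np.nonzero(l==i)
                    for r in range(ys.min(),ys.max()+1,2):
                        q=xs[ys==r]; e=[onz(m,(c,r),.0295)[:2] for c in (q.min()-.5,q.max()+.5)]
                        print('  row',r,q.min(),q.max(),'s(mm)',*[round(float(ex@(p-[.505,.0139]))*1000,1) for p in e], 'mid',round(float(ex@((e[0]+e[1])/2-[.505,.0139]))*1000,2))
E
python3 meas.py
```

```text
[0.4197 0.0746 0.0719] [ 8.4937 -2.9318 -1.1258] 14.525
wrist ref [250.937  170.8365]
red [244 133  17  40 638] [252.127  151.7868]
  row 133 246 259 s(mm) 102.8 94.8 mid 98.81
  row 135 245 260 s(mm) 103.4 94.2 mid 98.82
  row 137 244 260 s(mm) 104.0 94.2 mid 99.12
  row 139 244 260 s(mm) 104.0 94.2 mid 99.13
  row 141 244 260 s(mm) 104.0 94.2 mid 99.14
  row 143 244 260 s(mm) 104.1 94.2 mid 99.15
  row 145 244 260 s(mm) 104.1 94.2 mid 99.16
  row 147 244 260 s(mm) 104.1 94.3 mid 99.18
  row 149 244 260 s(mm) 104.1 94.3 mid 99.19
  row 151 244 260 s(mm) 104.1 94.3 mid 99.2
  row 153 244 260 s(mm) 104.2 94.3 mid 99.21
  row 155 244 260 s(mm) 104.2 94.3 mid 99.22
  row 157 245 260 s(mm) 103.6 94.3 mid 98.94
  row 159 245 260 s(mm) 103.6 94.3 mid 98.95
  row 161 244 260 s(mm) 104.3 94.3 mid 99.26
  row 163 245 260 s(mm) 103.7 94.3 mid 98.97
  row 165 245 260 s(mm) 103.7 94.3 mid 98.98
  row 167 245 259 s(mm) 103.7 94.9 mid 99.29
  row 169 245 259 s(mm) 103.7 94.9 mid 99.3
  row 171 245 259 s(mm) 103.8 94.9 mid 99.31
yellow [255 173   7  26 182] [258.  185.5]
  row 173 255 261 s(mm) 97.8 93.7 mid 95.76
  row 175 255 261 s(mm) 97.8 93.7 mid 95.76
  row 177 255 261 s(mm) 97.9 93.7 mid 95.77
  row 179 255 261 s(mm) 97.9 93.7 mid 95.77
  row 181 255 261 s(mm) 97.9 93.7 mid 95.78
  row 183 255 261 s(mm) 97.9 93.7 mid 95.78
  row 185 255 261 s(mm) 97.9 93.7 mid 95.79
  row 187 255 261 s(mm) 97.9 93.7 mid 95.79
  row 189 255 261 s(mm) 97.9 93.7 mid 95.8
  row 191 255 261 s(mm) 97.9 93.7 mid 95.8
  row 193 255 261 s(mm) 97.9 93.7 mid 95.81
  row 195 255 261 s(mm) 97.9 93.7 mid 95.81
  row 197 255 261 s(mm) 97.9 93.7 mid 95.82
top ref [218.6838 261.2311]
side ref [192.3937 185.4849]
yellow [225 215   5   4  14] [227.2857 216.2143]
```

>>> drive_tool:
  commands:
    - {"hand": 0,"translation": [-2,0.3,0],"angular": [0,0,0]}
    - {"hand": 0,"translation": [-3.5,0.6,0],"angular": [0,0,0]}
    - {"hand": 0,"translation": [-3.5,0.6,0],"angular": [0,0,0]}
    - {"hand": 0,"translation": [-3.5,0.6,0],"angular": [0,0,0]}
    - {"hand": 0,"translation": [-3.5,0.6,0],"angular": [0,0,0]}

```text
t: 15.3
eef_pos: [0.4163, 0.0752, 0.0719]
tool_rot: [0.001, 0.769, 0.64, 0.002]
contact_force: [8.3, -4.3, -1.9]
gripper_width: 0.221
grasp_force: 68.9
```

```bash
python3 meas.py | grep -E "^\[|yellow|red|row (14|16|17|18)"
```

```text
[0.4163 0.0752 0.0719] [ 8.2587 -4.3323 -1.8579] 15.3
red [249 133  18  39 659] [257.9439 152.0091]
  row 141 250 266 s(mm) 104.0 94.2 mid 99.08
  row 143 250 266 s(mm) 104.0 94.2 mid 99.08
  row 145 250 266 s(mm) 104.0 94.2 mid 99.09
  row 147 250 266 s(mm) 104.0 94.2 mid 99.09
  row 149 250 266 s(mm) 104.0 94.2 mid 99.1
  row 161 250 266 s(mm) 104.1 94.1 mid 99.13
  row 163 250 266 s(mm) 104.1 94.1 mid 99.13
  row 165 250 266 s(mm) 104.2 94.1 mid 99.14
  row 167 250 266 s(mm) 104.2 94.1 mid 99.14
  row 169 250 266 s(mm) 104.2 94.1 mid 99.15
  row 171 251 266 s(mm) 103.6 94.1 mid 98.85
yellow [255 173   7  26 181] [258.0166 185.4309]
  row 173 255 261 s(mm) 101.2 97.1 mid 99.16
  row 175 255 261 s(mm) 101.2 97.1 mid 99.16
  row 177 255 261 s(mm) 101.3 97.1 mid 99.17
  row 179 255 261 s(mm) 101.3 97.1 mid 99.17
  row 181 255 261 s(mm) 101.3 97.1 mid 99.18
  row 183 255 261 s(mm) 101.3 97.1 mid 99.18
  row 185 255 261 s(mm) 101.3 97.1 mid 99.19
  row 187 255 261 s(mm) 101.3 97.1 mid 99.19
  row 189 255 261 s(mm) 101.3 97.1 mid 99.2
yellow [225 215   5   4  14] [227.2857 216.2143]
```

The pointer and flag agree to about 0.1 mm, the flag hasn't moved, and the grip is firm. Handing in.

```bash
python3 -c "
from station import bot
print(bot.hand_in())"
```

```text
the job is handed in; nothing more can be done
None
```

The job is handed in at about 15 s: the blue block is seated in the pocket with its tab in the notch and released, and the jaw is held against its spring with the pointer within about 0.1 mm of the red flag by the wrist camera; the hand-in gave no verdict.

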